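Wedge up the stirrer deck

ROBOT

A 6-joint arm with a two-finger parallel gripper is mounted at the origin on the work surface. World frame = base frame: x ahead of the robot, y to its left, z up, the work surface at z = 0. Lengths are in m, angles in rad, forces in N, time in s.
With the tool pointing down it reaches from about 0.35 to 0.875 m from the base axis. Payload 4.2 kg.
Tool frame: the origin (TCP) lies on the centre line of the jaws, within the pads' length; the fingertips stand bot.nose_length ahead of it and the grasp point (between the pads) lies 11 mm behind it (bot.nose_length is the distance from the TCP to the fingertips, in m); z points along the fingers, y is the line along which they close (so a half turn about z gives the same grasp; the last joint's range is limited). The gripper opens to 87 mm and grips with 3 to 60 N. Pads are 19 mm wide; open, the fingers measure 117 mm over their backs; the gripper's body (75 mm by 190 mm) begins 51 mm behind the grasp point.
Start: joints at [-1.047, 0.385, 0.008, 0, -1.194, -0.259], TCP at [0.164, -0.603, 0.231] pointing down, gripper open.
Joint ranges: [-3.14, 3.14], [-1.21, 2.06], [-1.07, 1.41], [-3.16, 2.05], [-2.99, -0.16], [-3.1, 3.1]. Speed limits (rad/s): [2.79, 2.79, 3.14, 3.14, 3.14, 3.14].

INTERFACE

Orientations are given as a unit quaternion [x, y, z, w].
In Python, from cell import bot gives the robot as it stands. The module is installed in compiled form; this text tells all that it offers.
- The arm moves only by the shell command python3 -m jog 'ROWS'. ROWS is JSON, a list that holds one entry, the list of rows, each a list of 7 numbers: the shift along the tool's x, y, z in cm, then the turn, a rotation vector about the tool's x, y, z in rad, then the opening, from -1 (shut) to 1 (fully open). A call has 1 to 10 rows; each row shifts and turns the commanded pose from where the row before left it, along the tool's axes as they then stand; what a row does not reach is not made up. A row lasts 1/8 s, in which the tool goes at most 62.5 mm and 10.7 degrees, less where a joint would pass 70% of its speed; a pose out of reach is approached as far as the arm can. A call with a gripper value outside its range is refused whole. The fingers move at their own pace and stop on an object; the grip force is fixed at half the most. Time passes only in rows, so rows that do not move let the fingers close. It gives the time, the measured TCP pose, the force, the opening and the grip force at its end, in the units of the state.
- bot.read_state(): the state, without advancing time (a new reading comes with each control period).
- bot.snapshot(name): name is "scene" or "top" or "wrist"; returns a dict with "image" (400x640x3 uint8, red, green, blue), "K" (3x3 intrinsics, pixels), "world_from_camera" (4x4, takes a point from camera to world coordinates). Camera axes: x right, y down, z forward; pixel columns grow to the right and rows downward; lengths in m; the calibration is good to about 2 mm. A picture is of the moment at which its call begins. There is no depth.
- bot.finish_job(): hands the job in; it is judged then, once.
The state is a dict: "time_s": time; "joint_positions": joint angles; "joint_vel": joint speeds; "joint_efforts": joint torques, N m; "position": TCP position; "eef_rot": TCP orientation; "contact_force": force on the tool from outside, world axes, zero at the start; "torque": the same for the moment, N m; "width": finger opening in m; "grip_force": force on a finger pad.
Only numpy, scipy, OpenCV 4.12 (cv2) and the standard library are available. Lean on these libraries where they do the work, as an engineer would, in place of code of your own. Each camera call takes 0.05 s, during which the arm holds its last target. There are 200 camera calls.

TASK

The rubber pads under the stirrer's hinged deck are to be changed. Swing both flaps of the carton open, well past upright, and take out the wooden wedge; then, with its sole flat on the bench, push it thin end first straight in under the middle of the deck's front bar until the deck's front feet are just off the base, about 4 mm clear. Finish while still holding the wedge there in the gripper, with the deck carried by the wedge alone and no part of the robot touching the stirrer, and leave the bottle, beaker and jar where they stand.

Things in the scene. Friction and masses are not known exactly. Their poses are not given: they have to be found in the camera images.
- stirrer: Bench stirrer, fixed, front to the robot within 0.3 rad. Origin: on the bench under the middle of its front bar; +x into the unit (the way to push the wedge), y along the bar. Base: two side rails 9 mm high, 110 mm clear between, open to the bench for 172 mm in. Over them a grey deck 146 wide, 182 deep, top at 23 mm; on it, from 54 mm behind the bar, a white housing, top at 74 mm.
- deck (a joint): Angle (rad) of the deck about its hinge, 180 mm behind the front bar and 15 mm up. 0 = down, its two front rubber feet (25 mm behind the bar) resting on the base rails; grows as the front rises (0.026 = feet 4 mm off). Only gravity holds it down: 2 to 5 N to lift at the bar.
- front_bar (a point): Middle of the axis of the deck's round front bar (10 mm thick, 146 mm long): 15 mm above the bench when the deck is down, so the bar's underside is at 10 mm.
- carton: Cardboard carton fixed to the bench, outside 176 (x) x 156 (y) x 55 mm high, walls and floor 3 mm, open on top but for two flaps hinged on its two long rims. Origin: centre of its underside; x along the long sides. Turned by up to 0.3 rad either way.
- flap_left (a joint): Angle (rad) of the cardboard flap (170 x 66 x 3 mm) on the carton's +y rim: 0 = closed flat, reaching from the rim towards the middle (21 mm left between the closed flaps), 1.57 = upright, 3.0 = laid out flat outside. Starts ajar at 0.6 to 1.0. A stiff crease: it stays where it is left and swings with a light push (under 2 N).
- flap_right (a joint): The same for the flap on the carton's -y rim (opens the other way, 0 = closed, grows as it opens).
- flap_left_hinge (a point): Middle of the left flap's crease, on the rim, 76.5 mm from the carton's centre line, 55 mm above the bench.
- flap_right_hinge (a point): Middle of the right flap's crease, on the rim, 76.5 mm from the carton's centre line, 55 mm above the bench.
- flap_left_edge (a point): Middle of the left flap's free edge.
- flap_right_edge (a point): Middle of the right flap's free edge.
- wedge: Plain wooden wedge, 120 x 36 mm, about 0.14 kg, sole down in the carton, thin edge along the carton's +x within 0.15 rad. Heel block 40 long, 46 high, gripped across its 36 mm width (about 35 N holds it); ahead of it an 80 mm ramp falls evenly from 25 mm to 3 mm at the thin edge. Origin: on the sole under the middle of the heel; +x to the thin edge, z up.
- wedge_tip (a point): Middle of the wedge's thin edge, on the sole, 100 mm ahead of the wedge's origin.
- bottle: Amber bottle (60 mm wide, 130 mm high) standing far back on the bench; a bystander. Origin: centre of its underside.
- beaker: Glass beaker (76 mm wide, 95 mm high) standing far out on the left; a bystander. Origin: centre of its underside.
- jar: White screw jar (68 mm wide, 75 mm high) standing far out on the right; a bystander. Origin: centre of its underside.
Not all that is in view belongs to the job. Of the things that look like the wedge, take the one that is farthest to the robot's left at the start. Several things have the shape of the carton; the one meant has the colours described above.

How it is judged:
On the way, in this order (a step that is already met when the one before it is completed fails the run):
1. both carton flaps are swung open past upright (over 1.8 rad) (value of joint each of flap_left, flap_right above 1.8 rad), for 0.2 s.
2. the wedge is lifted clear of the carton in the gripper (z of wedge in the frame of carton above 0.057 m and contact force between the fingers and wedge above 1 N), for 0.1 s.
At the end, for the whole second after the job is handed in: Deck at 0.009-0.048 rad (feet about 1.5-7.5 mm off), still, borne by the wedge (>0.8 N), no robot touch on the stirrer; wedge gripped (>2 N), flat on the bench (5 mm, 0.07 rad), thin edge over 15 mm in, within 25 mm of the middle, straight within 0.2 rad; flaps over 1.7 rad (value of joint deck between 0.009 and 0.048 rad and contact force between wedge and stirrer above 0.8 N and contact force between the fingers and wedge above 2 N and contact force between each of the arm, the fingers and stirrer below 0.5 N and height (world z) of wedge below 0.005 m and angle between wedge's own z axis and vertical below 0.07 rad and y of wedge_tip in the frame of stirrer between -0.025 and 0.025 m and x of wedge_tip in the frame of stirrer above 0.015 m and angle between the x axis of wedge and the x axis of stirrer, either way round below 0.2 rad and value of joint each of flap_left, flap_right above 1.7 rad and linear speed of wedge below 0.02 m/s and velocity of joint deck between -0.05 and 0.05 rad/s); the arm keeps its last pose, push and grip.
It fails at once if the bottle is moved by more than 30 mm or tipped (distance of bottle from where it was at the start of the episode above 0.03 m or angle between bottle's own z axis and vertical above 0.5 rad).
It fails at once if the beaker is moved by more than 30 mm or tipped (distance of beaker from where it was at the start of the episode above 0.03 m or angle between beaker's own z axis and vertical above 0.5 rad).
It fails at once if the jar is moved by more than 30 mm or tipped (distance of jar from where it was at the start of the episode above 0.03 m or angle between jar's own z axis and vertical above 0.5 rad).
It also fails if it takes over 70 s, if anything falls off the work surface, if the arm or the gripper's body presses on something with over 40 N, if the wrist force passes 120 N, or if a joint passes its speed limit or range.

## Working session

There is one attempt and no reset: what is moved stays moved. The work goes in short steps, Python scripts to look and compute and a shell command to move; the robot and the scene stay as the last step left them, time stands still between calls to the robot, and variables do not carry over. Pictures are saved under pics/ and viewed, at most 10 in all, crops included, and the job is handed in when it is done.

```bash
mkdir -p pics; cat > h.py <<'E'
import numpy as np, cv2
from cell import bot
from scipy.spatial.transform import Rotation as R
def ray(s,uv):
    T=np.array(s["world_from_camera"]); d=T[:3,:3]@np.linalg.inv(s["K"])@[uv[0],uv[1],1.]
    return T[:3,3],d/np.linalg.norm(d)
def onz(s,uv,z):
    o,d=ray(s,uv); return o+d*(z-o[2])/d[2]
def tri(sa,a,sb,b):
    o1,d1=ray(sa,a);o2,d2=ray(sb,b)
    t=np.linalg.lstsq(np.c_[d1,-d2],o2-o1,rcond=None)[0]
    p,q=o1+t[0]*d1,o2+t[1]*d2
    return (p+q)/2,np.linalg.norm(p-q)
def save(n,im): cv2.imwrite("pics/"+n,cv2.cvtColor(im,cv2.COLOR_RGB2BGR))
E
python3 - <<'E'
from h import *
import pickle
S={n:bot.snapshot(n) for n in("scene","top","wrist")}
pickle.dump(S,open("s0.pkl","wb"))
for n in("scene","top"): save(n+"0.png",S[n]["image"]); print(n,np.round(S[n]["world_from_camera"],3).tolist())
s=bot.read_state();print(s["position"],s["eef_rot"],s["width"],bot.nose_length,s["time_s"])
E
```

```text
scene [[0.737, 0.575, -0.355, 0.988], [0.676, -0.62, 0.398, -0.528], [0.009, -0.533, -0.846, 1.144], [0.0, 0.0, 0.0, 1.0]]
top [[-0.016, -0.994, 0.11, 0.395], [-1.0, 0.015, -0.017, 0.01], [0.015, -0.111, -0.994, 1.42], [0.0, 0.0, 0.0, 1.0]]
[ 0.16347072 -0.6028008   0.22969627] [-1.31953738e-01  9.91255513e-01  8.28712734e-04 -1.77019885e-04] 0.08697046865366567 0.008 0.15
```

View pics/scene0.png

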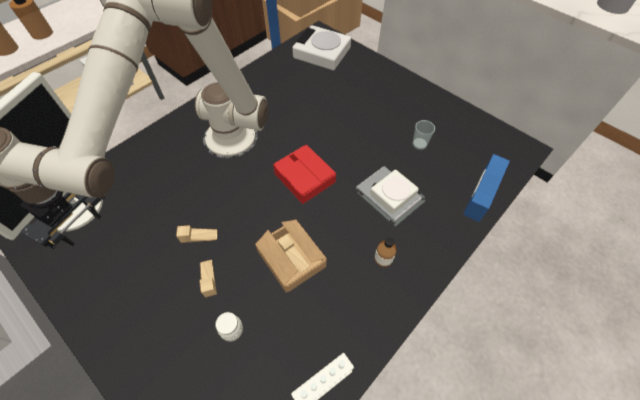

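View pics/top0.png

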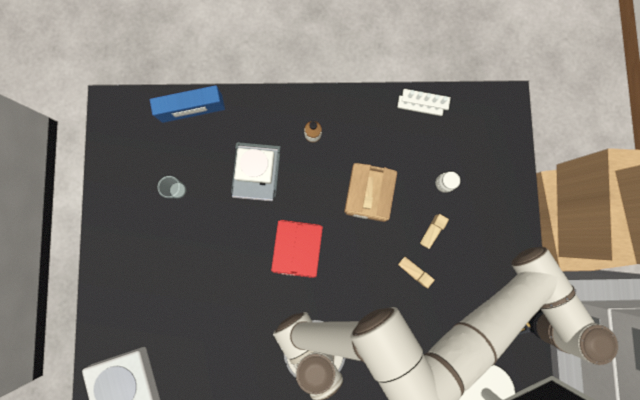

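The scene view shows the brown carton at about (290,255), the stirrer at (392,193), a red decoy carton at (305,172) and two decoy wedges at (197,235) and (208,278). In the top view the carton is at (371,192), the stirrer at (256,172), the bottle at (313,131), the beaker at (172,188) and the jar at (448,182). Next I'll enlarge the carton and the stirrer.

```bash
python3 - <<'E'
from h import *
import pickle
S=pickle.load(open("s0.pkl","rb"))
t=S["top"]["image"];s=S["scene"]["image"]
z=lambda im,u,v,w,h,k:cv2.resize(im[v:v+h,u:u+w],None,fx=k,fy=k,interpolation=cv2.INTER_CUBIC)
a=z(t,336,150,70,80,5); b=z(s,246,210,90,80,5)  # 350x400, 450x400
c=np.hstack([a,b])
save("crop1.png",c)
d=np.hstack([z(t,222,130,70,80,5),z(s,345,155,90,80,5)])
save("crop2.png",d)
for n,uv in dict(carton=(371,192),stir=(256,172),bottle=(313,131),beak=(172,188),jar=(448,182)).items(): print(n,onz(S["top"],uv,0.03).round(3))
E
```

```text
carton [ 0.564 -0.215  0.03 ]
stir [0.644 0.204 0.03 ]
bottle [ 0.795 -0.007  0.03 ]
beak [0.589 0.508 0.03 ]
jar [ 0.597 -0.5    0.03 ]
```

View pics/crop1.png

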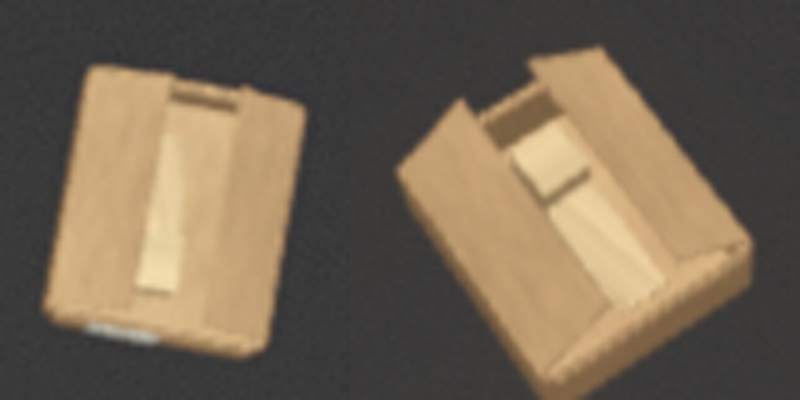

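View pics/crop2.png

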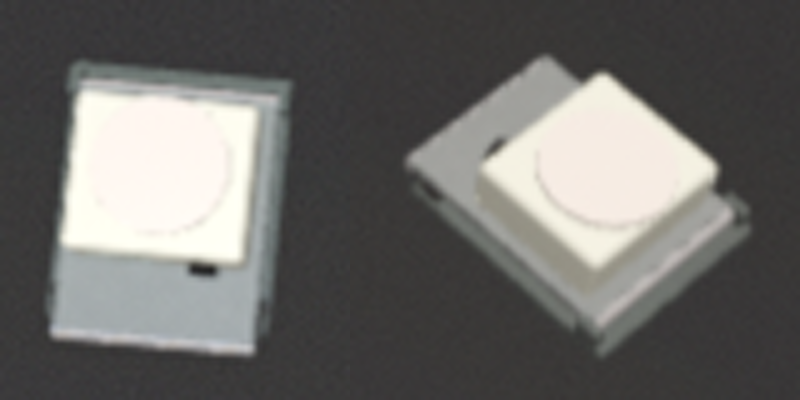

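The thin end of the wedge points away from the robot (+x), with its heel near the robot, and the stirrer's bar faces the robot. The carton is turned about -0.18 rad. I'll bring the wrist camera over the carton for a closer measurement.

```bash
cat >> h.py <<'E'
def to(p,yaw):
    """tool-frame shift (cm) and z-turn to TCP p, tool y heading world yaw+90deg (half turn free)"""
    s=bot.read_state(); M=R.from_quat(s["eef_rot"]).as_matrix()
    d=M.T@(np.array(p)-s["position"])*100
    a=np.arctan2(M[1,1],M[0,1])-np.pi/2
    e=(yaw-a+np.pi/2)%np.pi-np.pi/2
    tilt=R.from_matrix(M.T).apply([0,0,-1])
    print("pos",np.round(s["position"],4),"yaw",round(a,3),"w",round(s["width"],4),"t",s["time_s"],"F",np.round(s["contact_force"],1))
    print("shift cm",d.round(2),"turn z",round(-e,3),"tilt err",np.round(np.cross([0,0,1],tilt),4))
E
python3 - <<'E'
from h import *
import pickle
S=pickle.load(open("s0.pkl","rb"))["wrist"]
s=bot.read_state();M=np.eye(4);M[:3,:3]=R.from_quat(s["eef_rot"]).as_matrix();M[:3,3]=s["position"]
print(np.round(np.linalg.inv(M)@S["world_from_camera"],3),np.round(S["K"],1).tolist())
to([0.56,-0.215,0.36],-0.18)
E
```

```text
[[ 0.001 -0.957 -0.289  0.08 ]
 [ 1.     0.001  0.001  0.   ]
 [-0.001 -0.289  0.957 -0.154]
 [ 0.     0.     0.     1.   ]] [[334.5, 0.0, 316.9], [0.0, 334.5, 202.3], [0.0, 0.0, 1.0]]
pos [ 0.1635 -0.6028  0.2297] yaw 0.265 w 0.087 t 0.15 F [0.2 0.3 0.7]
shift cm [-48.42  27.08 -12.99] turn z 0.445 tilt err [ 0.0017 -0.0001  0.    ]
```

```bash
python3 -m jog '[[[-4.8,2.7,-1.3,0,0,0,1],[-4.8,2.7,-1.3,0,0,0,1],[-4.8,2.7,-1.3,0,0,0,1],[-4.8,2.7,-1.3,0,0,0,1],[-4.8,2.7,-1.3,0,0,0,1],[-4.8,2.7,-1.3,0,0,0,1],[-4.8,2.7,-1.3,0,0,0,1],[-4.8,2.7,-1.3,0,0,0,1],[-4.8,2.7,-1.3,0,0,0,1],[-4.8,2.7,-1.3,0,0,0,1]]]'
python3 - <<'E'
from h import *
to([0.56,-0.215,0.36],-0.18)
E
```

```text
time_s: 1.4
position: [0.5571, -0.2154, 0.3608]
eef_rot: [-0.132, 0.991, 0.0, -0.0]
contact_force: [1.0, -1.1, -0.3]
width: 0.0871
grip_force: 0.0
pos [ 0.5571 -0.2154  0.3608] yaw 0.265 w 0.0871 t 1.4 F [ 1.  -1.1 -0.3]
shift cm [-0.29 -0.03  0.08] turn z 0.445 tilt err [ 0.0002 -0.0003  0.    ]
```

```bash
python3 -m jog '[[[0,0,0,0,0,0.15,-1],[0,0,0,0,0,0.15,-1],[0,0,0,0,0,0.145,-1],[0,5,0,0,0,0,-1],[0,0,0,0,0,0,-1],[0,0,0,0,0,0,-1]]]'
python3 -c "
from h import *; import pickle
s=bot.snapshot('wrist'); pickle.dump(s,open('w1.pkl','wb')); save('w1.png',s['image'])"
python3 -m jog '[[[0,-5,0,0,0,0,-1],[0,-5,0,0,0,0,-1],[0,0,0,0,0,0,-1],[0,0,0,0,0,0,-1]]]'
python3 -c "
from h import *; import pickle
s=bot.snapshot('wrist'); pickle.dump(s,open('w2.pkl','wb'))
a=pickle.load(open('w1.pkl','rb'))['image']
save('w12.png',np.hstack([a[:,120:520],s['image'][:,120:520]]))
print(to([.56,-.215,.36],-.18))"
```

```text
time_s: 2.15
position: [0.5651, -0.1677, 0.3603]
eef_rot: [0.09, 0.996, -0.0, -0.0]
contact_force: [-0.1, -0.3, -0.4]
width: 0.0352
grip_force: 0.0
time_s: 2.7
position: [0.5469, -0.2669, 0.3603]
eef_rot: [0.091, 0.996, 0.0, -0.0]
contact_force: [-0.7, -0.2, -0.8]
width: 0.0013
grip_force: 0.0
pos [ 0.5471 -0.2663  0.3605] yaw -0.181 w 0.0006 t 2.75 F [-0.1 -1.2  1.1]
shift cm [-0.35  5.28  0.05] turn z -0.001 tilt err [ 0.0002 -0.0001  0.    ]
None
```

View pics/w12.png

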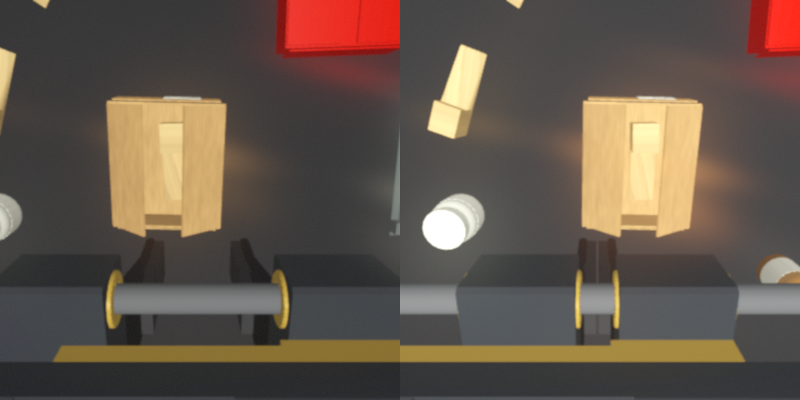

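Both wrist views (up = towards the robot, right = +y) show the carton rim and the two free edges. In the left view these are the near rim corners (108,100) and (224,101) and free edges near x=143..145 and x=182. In the right view the same points are at (583,98), (701,102), x≈632..622 and 660.

```bash
python3 - <<'E'
from h import *
import pickle
a=pickle.load(open('w1.pkl','rb'));b=pickle.load(open('w2.pkl','rb'))
P={'nearR':((108,100),(583,98)),'nearL':((224,101),(701,102)),'farR':((113,226),(583,226)),'farL':((222,222),(691,226)),
'edgeRn':((143,102),(632,102)),'edgeRf':((145,236),(622,236)),'edgeLn':((183,102),(661,101)),'edgeLf':((182,236),(659,236)),
'heelnearL':((183,123),(660,123)),'heelnearR':((160,123),(632,123))}
for n,(p,q) in P.items():
    x,e=tri(a,(p[0]+120,p[1]),b,(q[0]-280,q[1])); print(n,x.round(4),round(e,4))
E
```

```text
nearR [ 0.4623 -0.2697  0.0466] 0.0029
nearL [ 0.4931 -0.1184  0.0593] 0.0013
farR [ 0.6343 -0.3027  0.0629] 0.0003
farL [ 0.6616 -0.1477  0.0571] 0.0059
edgeRn [ 0.4764 -0.2132  0.1204] 0.0002
edgeRf [ 0.6407 -0.2501  0.1078] 0.0002
edgeLn [ 0.4835 -0.1708  0.0646] 0.0013
edgeLf [ 0.6494 -0.2024  0.1079] 0.0001
heelnearL [ 0.51   -0.1758  0.0667] 0.0001
heelnearR [ 0.5058 -0.209   0.0356] 0.0002
```

Carton: centre (0.563, -0.210), yaw -0.18, measured rim height about 0.056 (text 0.055), corner spans 0.154 x 0.173 as given. The free edges are at z≈0.108 with a gap of about 48 mm centred on the carton line. I'll go down through the gap with the closed fingers.

```bash
python3 -m jog '[[[-0.6,5.9,0,0,0,0,-1],[0,0,5.5,0,0,0,-1],[0,0,5.5,0,0,0,-1],[0,0,5.5,0,0,0,-1],[0,0,4.5,0,0,0,-1],[0,0,0,0,0,0,-1]]]'
python3 -c "
from h import *
to([.563,-.2096,.076],-.18)"
```

```text
time_s: 3.5
position: [0.5615, -0.2079, 0.1472]
eef_rot: [0.089, 0.996, 0.0, -0.004]
contact_force: [-0.4, -0.0, 0.5]
width: 0.0004
grip_force: 0.0
pos [ 0.5615 -0.2079  0.1472] yaw -0.179 w 0.0004 t 3.5 F [-0.4 -0.   0.5]
shift cm [-0.24 -0.14  7.12] turn z 0.001 tilt err [-0.0002 -0.0085  0.    ]
```

```bash
python3 -m jog '[[[-0.2,-0.1,2.4,0,0,0,-1],[0,0,2.4,0,0,0,-1],[0,0,2.3,0,0,0,-1],[0,2,0,0,0,0,-1],[0,2,0,0,0,0,-1],[0,2,0,0,0,0,-1],[0,2,0,0,0,0,-1],[0,2,0,0,0,0,-1],[0,1.5,0,0,0,0,-1],[0,0,0,0,0,0,-1]]]'
python3 -m jog '[[[0,-2.5,0,0,0,0,-1],[0,-3,0,0,0,0,-1],[0,-3,0,0,0,0,-1],[0,-3,0,0,0,0,-1],[0,-2.5,0,0,0,0,-1],[0,-2.5,0,0,0,0,-1],[0,-2,0,0,0,0,-1],[0,-2,0,0,0,0,-1],[0,-1,0,0,0,0,-1],[0,0,0,0,0,0,-1]]]'
python3 -c "
from h import *
to([.563,-.2096,.36],-.18)"
```

```text
time_s: 4.75
position: [0.5864, -0.0957, 0.0791]
eef_rot: [0.089, 0.996, 0.0, -0.0]
contact_force: [0.2, -0.8, 0.7]
width: 0.0007
grip_force: 0.0
time_s: 6.0
position: [0.5464, -0.31, 0.0782]
eef_rot: [0.091, 0.996, 0.0, -0.001]
contact_force: [0.3, -0.6, 0.2]
width: 0.0002
grip_force: 0.0
pos [ 0.5464 -0.31    0.0782] yaw -0.182 w 0.0002 t 6.0 F [ 0.3 -0.6  0.2]
shift cm [  0.27  10.18 -28.18] turn z -0.002 tilt err [ 0.     -0.0027  0.    ]
```

```bash
python3 -m jog '[[[0,1,-2,0,0,0,-1],[0,2,-5,0,0,0,-1],[0,2,-5,0,0,0,0.4],[0,2,-5,0,0,0,0.4],[0,2,-5,0,0,0,0.4],[0,5,0,0,0,0,0.4],[0,0,0,0,0,0,0.4],[0,0,0,0,0,0,0.4]]]'
python3 -c "
from h import *; import pickle
s=bot.snapshot('wrist'); pickle.dump(s,open('w3.pkl','wb'))"
python3 -m jog '[[[0,-5,0,0,0,0,0.4],[0,-5,0,0,0,0,0.4],[0,0,0,0,0,0,0.4],[0,0,0,0,0,0,0.4]]]'
python3 -c "
from h import *; import pickle
s=bot.snapshot('wrist'); pickle.dump(s,open('w4.pkl','wb'))
a=pickle.load(open('w3.pkl','rb'))['image']
c=lambda im,u:cv2.resize(im[30:280,u:u+250],(400,400),interpolation=cv2.INTER_CUBIC)
save('w34.png',np.hstack([c(a,160),c(s['image'],230)]))
to([.563,-.2096,.30],-.18)"
```

```text
time_s: 7.0
position: [0.5724, -0.171, 0.2986]
eef_rot: [0.09, 0.996, -0.0, -0.001]
contact_force: [0.1, 0.2, -1.0]
width: 0.0525
grip_force: 0.0
time_s: 7.55
position: [0.5543, -0.2703, 0.2988]
eef_rot: [0.091, 0.996, 0.0, -0.001]
contact_force: [0.6, 0.6, 0.2]
width: 0.061
grip_force: 0.0
pos [ 0.5545 -0.2697  0.2991] yaw -0.181 w 0.0608 t 7.6 F [-0.1 -0.4 -0. ]
shift cm [ 0.25  6.06 -0.09] turn z -0.001 tilt err [ 0.0001 -0.0009  0.    ]
```

View pics/w34.png

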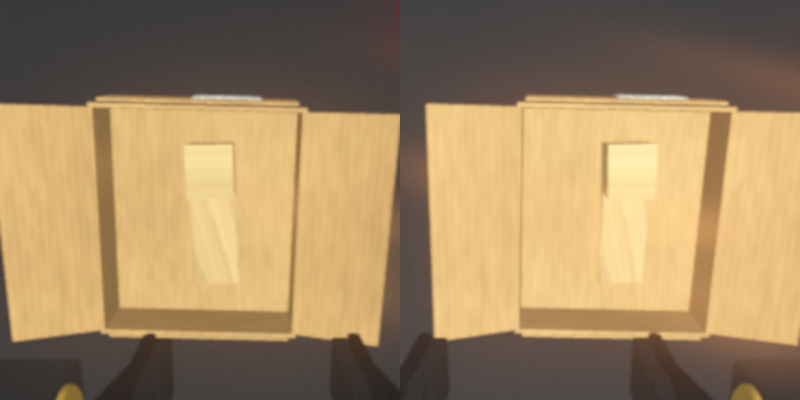

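Both flaps lie far open. The heel top shows in crop 1 from (184,143) to (234,198) and in crop 2 from (607,143) to (657,198). The thin edge runs (205–238,283) in crop 1 and (603–641,283) in crop 2. I'll triangulate these.

```bash
python3 - <<'E'
from h import *
import pickle
a=pickle.load(open('w3.pkl','rb'));b=pickle.load(open('w4.pkl','rb'))
P={'hnR':((184,143),(607,143)),'hnL':((234,143),(657,143)),'hfL':((234,198),(655,198)),'hfR':((187,198),(607,198)),'tipR':((205,283),(603,283)),'tipL':((238,282),(642,283))}
for n,(p,q) in P.items():
    x,e=tri(a,(p[0]/1.6+160,p[1]/1.6+30),b,((q[0]-400)/1.6+230,q[1]/1.6+30)); print(n,x.round(4),round(e,4))
# ray cast at heights: heel top .049, thin edge top .006, both views
for n,z in dict(hnR=.049,hnL=.049,hfL=.049,hfR=.049,tipR=.006,tipL=.006).items():
    p,q=P[n]; print(n,onz(a,(p[0]/1.6+160,p[1]/1.6+30),z).round(4),onz(b,((q[0]-400)/1.6+230,q[1]/1.6+30),z).round(4))
E
```

```text
hnR [ 0.5049 -0.2093  0.0431] 0.0001
hnL [ 0.5116 -0.1727  0.0432] 0.0002
hfL [ 0.5511 -0.18    0.0485] 0.0003
hfR [ 0.5451 -0.2155  0.0454] 0.0002
tipR [ 0.6318 -0.2243 -0.0147] 0.0003
tipL [ 0.6294 -0.1925  0.0095] 0.0012
hnR [ 0.5047 -0.2085  0.049 ] [ 0.5046 -0.21    0.049 ]
hnL [ 0.5112 -0.1724  0.049 ] [ 0.5112 -0.1739  0.049 ]
hfL [ 0.5509 -0.18    0.049 ] [ 0.5511 -0.1801  0.049 ]
hfR [ 0.5446 -0.2149  0.049 ] [ 0.5446 -0.2158  0.049 ]
tipR [ 0.6256 -0.2213  0.006 ] [ 0.6251 -0.2258  0.006 ]
tipL [ 0.6298 -0.1927  0.006 ] [ 0.6312 -0.1921  0.006 ]
```

```bash
python3 -c "
from h import *
to([.528,-.1944,.019],-.15)"
```

```text
pos [ 0.5545 -0.2697  0.2991] yaw -0.181 w 0.0608 t 7.6 F [-0.1 -0.4 -0. ]
shift cm [ 3.94  6.93 28.01] turn z -0.031 tilt err [ 0.0001 -0.0009  0.    ]
```

```bash
python3 -m jog '[[[2,3.5,4.5,0,0,0,0.4],[1.9,3.4,4.5,0,0,0,0.4],[0,0,5,0,0,-0.03,0.4],[0,0,3,0,0,0,0.4],[0,0,1,0,0,0,0.4],[0,0,0,0,0,0,0.4]]]'
python3 -c "
from h import *
to([.528,-.1944,.019],-.15)"
```

```text
time_s: 8.35
position: [0.5292, -0.1944, 0.1198]
eef_rot: [0.075, 0.997, -0.0, -0.0]
contact_force: [-0.7, -0.6, 1.2]
width: 0.0607
grip_force: 0.0
pos [ 0.5292 -0.1944  0.1198] yaw -0.149 w 0.0607 t 8.35 F [-0.7 -0.6  1.2]
shift cm [ 0.12 -0.02 10.08] turn z 0.001 tilt err [-0.0003 -0.      0.    ]
```

```bash
python3 -m jog '[[[0.1,0,3.5,0,0,0,0.4],[0,0,3.5,0,0,0,0.4],[0,0,2.1,0,0,0,0.4],[0,0,1,0,0,0,0.4],[0,0,0,0,0,0,-1],[0,0,0,0,0,0,-1],[0,0,0,0,0,0,-1],[0,0,0,0,0,0,-1],[0,0,0,0,0,0,-1]]]'
python3 -c "
from h import *
s=bot.snapshot('top');import pickle;pickle.dump(s,open('t2.pkl','wb'))
to([.528,-.1944,.019],-.15)"
```

```text
time_s: 9.48
position: [0.5284, -0.1947, 0.0196]
eef_rot: [0.075, 0.997, -0.0, 0.001]
contact_force: [-0.6, 1.0, 5.6]
width: 0.0355
grip_force: 29.9
pos [ 0.5284 -0.1947  0.0195] yaw -0.15 w 0.0359 t 9.525 F [-0.2  0.6  5.8]
shift cm [0.04 0.02 0.05] turn z 0.0 tilt err [-0.0002  0.0016  0.    ]
```

```bash
python3 -m jog '[[[0,0,-1.5,0,0,0,-1],[0,0,-3,0,0,0,-1],[0,0,-3,0,0,0,-1],[0,0,-3,0,0,0,-1],[0,0,-4,0,0,0,-1],[0,0,-5,0,0,0,-1],[0,0,-5,0,0,0,-1],[0,0,-3.5,0,0,0,-1],[0,0,0,0,0,0,-1]]]'
python3 -c "
from h import *
to([.62,.16,.30],-.09)"
```

```text
time_s: 10.65
position: [0.5287, -0.1947, 0.3023]
eef_rot: [0.075, 0.997, -0.0, 0.004]
contact_force: [-0.7, -0.8, -2.1]
width: 0.0359
grip_force: 29.9
pos [ 0.5287 -0.1947  0.3023] yaw -0.15 w 0.0359 t 10.65 F [-0.7 -0.8 -2.1]
shift cm [-3.72 36.44  0.26] turn z -0.06 tilt err [ 0.0002  0.0072 -0.    ]
```

```bash
python3 -m jog '[[[-0.4,4.5,0,0,0,0,-1],[-0.4,4.5,0,0,0,0,-1],[-0.4,4.5,0,0,0,0,-1],[-0.4,4.5,0,0,0,0,-1],[-0.5,4.5,0,0,0,0,-1],[-0.5,4.5,0,0,0,0,-1],[-0.5,4.5,0,0,0,0,-1],[-0.6,4.9,0,0,0,-0.06,-1],[0,0,0,0,0,0,-1],[0,0,0,0,0,0,-1]]]'
python3 -c "
from h import *; import pickle
s=bot.snapshot('wrist'); pickle.dump(s,open('w5.pkl','wb'))"
python3 -m jog '[[[0,4,0,0,0,0,-1],[0,4,0,0,0,0,-1],[0,0,0,0,0,0,-1],[0,0,0,0,0,0,-1]]]'
python3 -c "
from h import *; import pickle
s=bot.snapshot('wrist'); pickle.dump(s,open('w6.pkl','wb'))
a=pickle.load(open('w5.pkl','rb'))['image']
save('w56.png',np.vstack([a[60:340,120:],s['image'][60:340,:520]]))
to([.62,.16,.30],-.09)"
```

```text
time_s: 11.9
position: [0.618, 0.1595, 0.2971]
eef_rot: [0.045, 0.999, -0.001, -0.001]
contact_force: [-0.5, -0.3, -2.1]
width: 0.036
grip_force: 29.9
time_s: 12.45
position: [0.6258, 0.2382, 0.2985]
eef_rot: [0.046, 0.999, -0.0, -0.0]
contact_force: [0.2, 0.2, -0.6]
width: 0.0355
grip_force: 29.9
pos [0.6259 0.238  0.2988] yaw -0.092 w 0.036 t 12.5 F [ 0.2  0.2 -0.7]
shift cm [-0.13 -7.82 -0.12] turn z -0.002 tilt err [-0.0003 -0.0001  0.    ]
```

View pics/w56.png

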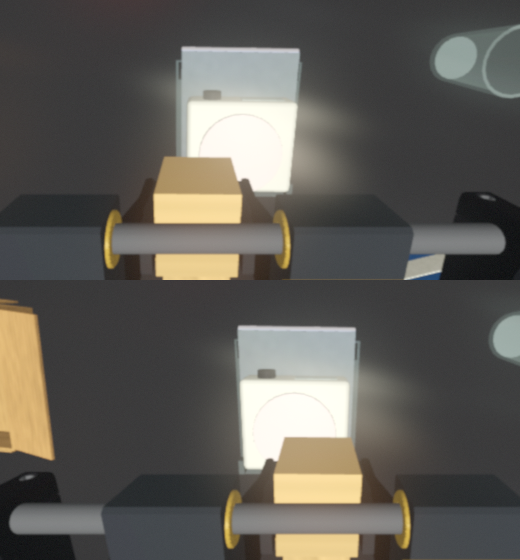

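The wrist views hold the wedge in the jaws. The bar ends are at (182,48) and (299,49) in the upper half, and (238,326) and (355,327) in the lower half. I'll refine the bar's edge with a mask.

```bash
python3 - <<'E'
from h import *
import pickle
from scipy.ndimage import gaussian_filter1d
a=pickle.load(open('w5.pkl','rb'));b=pickle.load(open('w6.pkl','rb'))
def ends(s,u0,u1,v):
    g=cv2.cvtColor(s["image"],cv2.COLOR_RGB2GRAY).astype(float)
    th=110
    sub=lambda p:(lambda i:i-1+(th-p[i-1])/(p[i]-p[i-1]))(np.argmax(p>th))
    us=np.arange(u0+8,u1-8); vs=np.array([v-10+sub(g[v-10:v+12,u]) for u in us])
    k=np.polyfit(us,vs,1); r=int(round(np.median(vs)))+2
    p=g[r:r+2].mean(0)
    l=u0-12+sub(p[u0-12:u0+15]); q=u1+12-sub(p[u1-14:u1+13][::-1])
    return [(l,np.polyval(k,l)),(q,np.polyval(k,q))],np.abs(np.polyval(k,us)-vs).max()
A,ea=ends(a,302,419,108);B,eb=ends(b,238,355,106);print(np.round(A,2),np.round(B,2),ea,eb)
for i in(0,1):
    x,e=tri(a,A[i],b,B[i]);print("tri",x.round(4),round(e,4))
for s,E in((a,A),(b,B)):
    l,r=onz(s,E[0],.015),onz(s,E[1],.015);d=r-l
    print("z15",l.round(4),r.round(4),"mid",((l+r)/2).round(4),"len",np.linalg.norm(d).round(4),"yaw",round(-np.arctan2(d[0],d[1]),4))
t=pickle.load(open('s0.pkl','rb'))["top"]
l,r=onz(t,(222+50/5,130+337/5),.015),onz(t,(222+256/5,130+353/5),.015);d=r-l
print("top",l,r,(l+r)/2,np.linalg.norm(d),-np.arctan2(-d[0],-d[1]))
E
```

```text
[[300.53 105.55]
 [418.78 107.55]] [[236.84 104.49]
 [355.25 106.34]] 0.29363578719882355 0.2733120640337887
tri [0.5411 0.146  0.0187] 0.0
tri [0.5567 0.2931 0.0165] 0.0
z15 [0.5411 0.1458 0.015 ] [0.5567 0.2936 0.015 ] mid [0.5489 0.2197 0.015 ] len 0.1486 yaw -0.1054
z15 [0.5411 0.1451 0.015 ] [0.5567 0.2933 0.015 ] mid [0.5489 0.2192 0.015 ] len 0.149 yaw -0.1053
top [0.55350639 0.293994   0.015     ] [0.53948194 0.14320104 0.015     ] [0.54649416 0.21859752 0.015     ] 0.15144372832941447 -0.09273789044103717
```

Bar: triangulated at z≈0.017 (text 0.015–0.020), length 0.148 (146 given), yaw -0.105, and axis midpoint about (0.555, 0.219), which the top view confirms. Next I'll back off to a staging pose with the tip 35 mm before the bar.

```bash
python3 -c "
from h import *
to([.4207,.2331,.03],-.105)"
```

```text
pos [0.6259 0.238  0.2988] yaw -0.092 w 0.036 t 12.5 F [ 0.2  0.2 -0.7]
shift cm [20.39 -2.36 26.88] turn z 0.013 tilt err [-0.0003 -0.0001  0.    ]
```

```bash
python3 -m jog '[[[5.1,-0.6,0,0,0,0.013,-1],[5.1,-0.6,0,0,0,0,-1],[5.1,-0.6,0,0,0,0,-1],[5.1,-0.5,0,0,0,0,-1],[0,0,5.5,0,0,0,-1],[0,0,5.5,0,0,0,-1],[0,0,5.5,0,0,0,-1],[0,0,5,0,0,0,-1],[0,0,4,0,0,0,-1],[0,0,0,0,0,0,-1]]]'
python3 -c "
from h import *
to([.4207,.2331,.0165],-.105)"
```

```text
time_s: 13.75
position: [0.4195, 0.2344, 0.0417]
eef_rot: [0.052, 0.999, -0.003, -0.002]
contact_force: [0.3, -0.0, -0.2]
width: 0.0359
grip_force: 29.9
pos [0.4195 0.2344 0.0417] yaw -0.105 w 0.0359 t 13.75 F [ 0.3 -0.  -0.2]
shift cm [-0.14 -0.1   2.52] turn z 0.0 tilt err [-0.0054 -0.0039  0.    ]
```

```bash
python3 -m jog '[[[-0.1,-0.1,1,0,0,0,-1],[0,0,0.8,0,0,0,-1],[0,0,0.4,0,0,0,-1],[0,0,0,0,0,0,-1]]]'
python3 -m jog '[[[0,0,0.2,0,0,0,-1],[0,0,0,0,0,0,-1]]]'
python3 -m jog '[[[0,0,0.1,0,0,0,-1],[0,0,0,0,0,0,-1]]]'
python3 -c "
from h import *
to([.4207,.2331,.0165],-.105)"
```

```text
time_s: 14.25
position: [0.4217, 0.236, 0.0217]
eef_rot: [0.052, 0.999, 0.0, 0.0]
contact_force: [-0.2, 0.4, -1.3]
width: 0.0358
grip_force: 29.9
time_s: 14.5
position: [0.4216, 0.2359, 0.0196]
eef_rot: [0.052, 0.999, 0.0, 0.0]
contact_force: [-0.0, 0.1, -2.0]
width: 0.0362
grip_force: 29.9
time_s: 14.75
position: [0.4216, 0.2358, 0.0185]
eef_rot: [0.052, 0.999, -0.0, -0.0]
contact_force: [0.8, -0.2, -0.3]
width: 0.0355
grip_force: 29.9
pos [0.4216 0.2358 0.0185] yaw -0.103 w 0.0355 t 14.75 F [ 0.8 -0.2 -0.3]
shift cm [ 0.06 -0.28  0.2 ] turn z 0.002 tilt err [-0.0001 -0.0001  0.    ]
```

```bash
python3 -m jog '[[[0,-0.3,0.1,0,0,0,-1],[0,0,0,0,0,0,-1]]]'
python3 -m jog '[[[0,0,0.1,0,0,0,-1],[0,0,0,0,0,0,-1]]]'
python3 -m jog '[[[0,0,0.1,0,0,0,-1],[0,0,0,0,0,0,-1]]]'
python3 -c "
from h import *
to([.4207,.2331,.0165],-.105)"
```

```text
time_s: 15.0
position: [0.4211, 0.2325, 0.0174]
eef_rot: [0.052, 0.999, -0.0, -0.0]
contact_force: [0.1, -0.1, -0.4]
width: 0.0356
grip_force: 29.9
time_s: 15.25
position: [0.4214, 0.2329, 0.0166]
eef_rot: [0.052, 0.999, -0.0, 0.0]
contact_force: [0.9, -0.4, -1.2]
width: 0.0358
grip_force: 29.9
time_s: 15.5
position: [0.4214, 0.2329, 0.0165]
eef_rot: [0.051, 0.999, 0.0, 0.0]
contact_force: [-2.1, -1.2, 8.0]
width: 0.0359
grip_force: 29.9
pos [0.4214 0.2329 0.0165] yaw -0.103 w 0.0359 t 15.5 F [-2.1 -1.2  8. ]
shift cm [0.07 0.01 0.  ] turn z 0.002 tilt err [ 0.      0.0003 -0.    ]
```

Sole touches the bench at TCP z=0.0165 (8 N), as expected. I'll push in now.

```bash
python3 -m jog '[[[-1.3,0,0,0,0,0,-1],[-1.5,0,0,0,0,0,-1],[-1.3,0,0,0,0,0,-1],[-1,0,0,0,0,0,-1],[0,0,0,0,0,0,-1]]]'
for i in 1; do python3 -m jog '[[[-0.5,0,0,0,0,0,-1],[0,0,0,0,0,0,-1]]]'
python3 -m jog '[[[-0.4,0,0,0,0,0,-1],[0,0,0,0,0,0,-1]]]'
python3 -m jog '[[[-0.4,0,0,0,0,0,-1],[0,0,0,0,0,0,-1]]]'; done | grep -E "pos|contact"
python3 -c "
from h import *
to([.4973,.2251,.0165],-.105)"
```

```text
time_s: 16.12
position: [0.4728, 0.2277, 0.0165]
eef_rot: [0.052, 0.999, 0.0, 0.0]
contact_force: [-0.5, -0.7, 6.0]
width: 0.0359
grip_force: 29.9
position: [0.4767, 0.227, 0.0165]
contact_force: [-3.8, -0.2, 8.0]
position: [0.4798, 0.2264, 0.0165]
contact_force: [-6.0, 0.5, 9.9]
position: [0.4823, 0.2256, 0.0165]
contact_force: [-12.1, 0.8, 14.0]
pos [0.4823 0.2256 0.0165] yaw -0.103 w 0.0354 t 16.875 F [-12.1   0.8  14. ]
shift cm [-1.5   0.11 -0.01] turn z 0.002 tilt err [-0.0027 -0.0044  0.    ]
```

```bash
python3 -m jog '[[[0,0,-0.1,0,0,0,-1],[0,0,0,0,0,0,-1]]]'
python3 - <<'E'
from h import *
to([.4973,.2251,.0165],-.105)
import pickle
s=bot.snapshot('scene');t=bot.snapshot('top');w=bot.snapshot('wrist');pickle.dump((s,t,w),open('v1.pkl','wb'))
z=lambda im,u,v,w,h,k:cv2.resize(im[v:v+h,u:u+w],None,fx=k,fy=k,interpolation=cv2.INTER_CUBIC)
save('v1.png',np.hstack([z(s["image"],325,145,100,75,4),z(w["image"],170,100,300,300,1)]))
E
```

```text
time_s: 17.12
position: [0.4826, 0.2255, 0.0165]
eef_rot: [0.052, 0.999, -0.001, -0.002]
contact_force: [-8.2, 1.9, 5.6]
width: 0.0358
grip_force: 30.0
pos [0.4826 0.2255 0.0165] yaw -0.104 w 0.0358 t 17.125 F [-8.2  1.9  5.6]
shift cm [-1.47  0.11 -0.  ] turn z 0.001 tilt err [-0.0025 -0.004   0.    ]
```

View pics/v1.png

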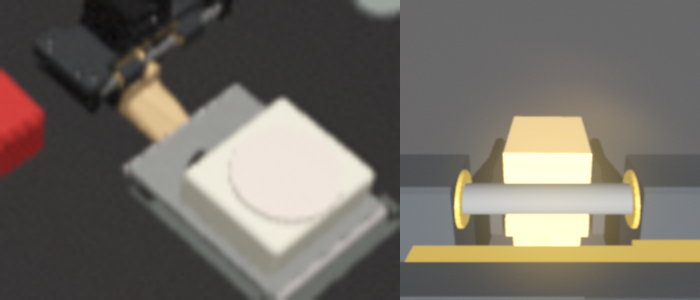

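The wedge runs straight in under the middle of the bar, at about (175,125) in the left crop, and it's held square in the jaws. I'll continue in small steps.

```bash
(python3 -m jog '[[[-0.4,0,0,0,0,0,-1],[0,0,0,0,0,0,-1]]]'
python3 -m jog '[[[-0.4,0,0,0,0,0,-1],[0,0,0,0,0,0,-1]]]'
python3 -m jog '[[[-0.4,0,0,0,0,0,-1],[0,0,0,0,0,0,-1]]]'
python3 -m jog '[[[-0.3,0,0,0,0,0,-1],[0,0,0,0,0,0,-1]]]') | grep -E "pos|contact"
python3 -c "
from h import *
to([.4973,.2251,.0165],-.105)"
```

```text
position: [0.4863, 0.2248, 0.0165]
contact_force: [-8.2, 1.3, 6.7]
position: [0.4901, 0.2242, 0.0165]
contact_force: [-7.7, 0.0, 7.4]
position: [0.494, 0.2237, 0.0166]
contact_force: [-8.7, -0.5, 6.4]
position: [0.4969, 0.2234, 0.0165]
contact_force: [-8.6, -0.1, 8.2]
pos [0.4969 0.2234 0.0165] yaw -0.104 w 0.0358 t 18.275 F [-8.6 -0.1  8.2]
shift cm [-0.03  0.17  0.  ] turn z 0.001 tilt err [-0.0038 -0.0055  0.    ]
```

```bash
python3 - <<'E'
from h import *
import pickle
s0=pickle.load(open('s0.pkl','rb'))["scene"];v1=pickle.load(open('v1.pkl','rb'))[0]
s=bot.snapshot('scene');w=bot.snapshot('wrist')
pickle.dump((s,w),open('v2.pkl','wb'))
c,si=np.cos(-.105),np.sin(-.105);O=np.array([.555,.219,0])
W=lambda p:O+np.array([c*p[0]-si*p[1],si*p[0]+c*p[1],p[2]])
T=np.linalg.inv(s0["world_from_camera"]);K=np.array(s0["K"])
def pr(p):
    q=K@(T[:3,:3]@W(p)+T[:3,3]);return q[:2]/q[2]
def lift(p,a):
    x,z=p[0]-.18,p[2]-.015  # x<0 ahead of hinge; rises
    return np.array([.18+x*np.cos(a)+z*np.sin(a),p[1],.015-x*np.sin(a)+z*np.cos(a)])
pts=np.array([[-.004,-.073,.018],[0.03,-.073,.023],[.054,-.055,.074],[.054,.055,.074],[.054,-.055,.025],[.1,-.055,.074]])
P0=np.array([pr(p) for p in pts]);J=np.array([pr(lift(p,.026))-pr(p) for p in pts])
g=lambda s:cv2.cvtColor(s["image"],cv2.COLOR_RGB2GRAY)
for n,f in(("v1",v1),("now",s)):
    q,st,er=cv2.calcOpticalFlowPyrLK(g(s0),g(f),P0.astype(np.float32),None,winSize=(9,9),maxLevel=0)
    d=q-P0; a=[.026*(x@j)/(j@j) for x,j in zip(d,J)]
    print(n,np.round(d,2).tolist(),"angles",np.round(a,4),"med",np.median(a).round(4))
print(P0.round(1).tolist(),J.round(2).tolist())
z=lambda im,u,v,w,h,k:cv2.resize(im[v:v+h,u:u+w],None,fx=k,fy=k,interpolation=cv2.INTER_CUBIC)
save('v2.png',np.hstack([z(s0["image"],345,160,80,75,5),z(s["image"],345,160,80,75,5)]))
st=bot.read_state();print(st["position"],st["contact_force"],st["time_s"])
E
```

```text
v1 [[0.12, -0.19], [0.34, -0.03], [0.2, -0.07], [0.03, 0.05], [-0.37, -0.8], [-0.42, -0.74]] angles [ 0.0074  0.0053  0.0106  0.      0.0333 -0.0197] med 0.0063
now [[0.23, -0.79], [0.79, -0.22], [0.44, -0.32], [0.44, -0.2], [-0.07, -0.98], [-0.07, -0.81]] angles [0.0288 0.0188 0.0278 0.0226 0.0482 0.0022] med 0.0252
[[355.7, 186.6], [362.3, 191.5], [372.2, 184.8], [393.5, 168.5], [370.5, 192.7], [381.6, 192.9]] [[0.13, -0.73], [0.15, -0.57], [0.43, -0.27], [0.47, -0.3], [0.16, -0.46], [0.41, -0.06]]
[0.49688455 0.22341489 0.01655171] [-9.38262891  0.54646406  7.4063419 ] 18.375
```

View pics/v2.png

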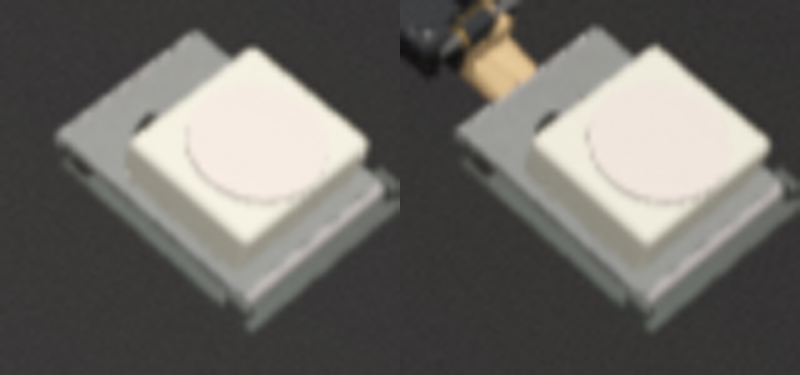

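The deck has risen: the front corner went from (57,137) to about (457-400,131) in the crops. Image flow gives about 0.025 rad, which agrees with the geometry. I'll let it settle and hand in.

```bash
python3 -m jog '[[[0,0,0,0,0,0,-1],[0,0,0,0,0,0,-1],[0,0,0,0,0,0,-1],[0,0,0,0,0,0,-1]]]'; python3 -c "
from cell import bot
print(bot.finish_job())"
```

```text
time_s: 18.88
position: [0.4969, 0.2234, 0.0166]
eef_rot: [0.052, 0.999, -0.002, -0.003]
contact_force: [-9.3, 0.4, 6.6]
width: 0.0358
grip_force: 30.0
the job is handed in; nothing more can be done
None
```

I handed the job in at 18.9 s: both flaps are open and the wedge is held flat under the middle of the bar with the deck up about 0.025 rad (feet about 4 mm off), measured from the images. No pass or fail verdict was shown.

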